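# Set a coated glass plate to length in the plate cutter and hold it

### The job

On the little bench cutter, first flip up the scoring head by pushing its thumb lever over outward, so that the wheel is well clear before the coated plate moves. Then slide the plate straight out along the bed, without lifting it off, until its leading edge is level with the pointer on the rule; more than half of it then overhangs, so finish while still holding it at its rear end, flat on the bed and still, ready to be scored. Leave the head up, the pointer where it is set and the other things on the bench undisturbed.

Things in the scene. Friction and masses are not known exactly. Their poses are not given: they have to be found in the camera images.
- cutter: bench cutter for glass plates, fixed: grey base 236 x 136 mm, aluminium bed with its top at z = 56 mm. Origin on the bench under the middle of the breaking edge (outer end of the bed); +x outward (sliding direction), +z up. Along the bed from x = -184 to -36 mm runs a rail only 30 mm wide, free at both sides down to the base (z = 14 mm), so fingers can reach down beside the plate
- bed_edge (a point): middle of the breaking edge, on the bed's top; axes as the cutter's. Behind it, from x = -36 to 0 mm, the bed widens to a nose 96 mm wide with two guide cheeks (x -34 to -4 mm, 8 mm high) 52.6 mm apart. On the -y side a steel rule, 14 mm wide, its top 5 mm below the bed's, runs out from the nose at y = -39.5 mm to x = 165 mm
- cross_bar (a point): middle of the cross bar, 10 mm thick, along y over the plate: 28 mm outward of the breaking edge, 90 mm above the bench; the scoring head rocks on it. Its two posts stand 51 to 68 mm to either side, 22 mm thick in x, 104 mm high
- head (a joint): scoring head that rocks on the cross bar: 0 = down, wheel resting on the coating; grows to 1.05 rad as the thumb lever is pushed over outward (+x of the cutter), which lifts the wheel by about 25 mm; stiff, stays where it is left; needs about 1 to 2 N at the knob
- lever_knob (a point): centre of the black ball, 17 mm diameter, on top of the thumb lever (rod 7.6 mm thick, 62 mm from the cross bar's axis to the ball). Head down: x = -2, y = 0, z = 144 mm in the cutter's frame, lever leaning back; head fully up: x = 60, z = 143 mm, leaning outward
- plate: loose glass plate with a white coating, 200 x 50 x 4 mm, about 0.1 kg, lying lengthwise on the bed between the guide cheeks and under the wheel and cross bar. Origin at the centre of its underside, which lies 56 mm above the bench; +x lengthwise towards its leading (outer) edge, +z up
- lead_edge (a point): middle of the plate's leading edge, on its top face (100 mm ahead of the plate's origin); 30 to 50 mm beyond the breaking edge at the start
- pointer (a point): tip of the brass pointer on the black cursor that clips on the rule, about 2 mm beside the passing plate's edge and just below it: the mark. Its x in the cutter's frame is the overhang wanted (108 to 124 mm); same axes as the cutter's. The cursor (13 mm wide) can slide on the rule if pushed with over 4 N
- microscope: the large microscope that stands fixed between the robot's starting pose and the cutter, 435 mm high, all of it within 240 mm of its origin on the bench; pass above it or round it
- steel_dish: shallow oval steel dish for offcuts, 74 x 172 x 28 mm, on the bench under the overhang and the rule; origin at the centre of its underside; bystander
- pencil: pencil, 8 x 152 x 7 mm, lying beside the cutter on its -y side; bystander
- forceps: forceps, 15 x 120 x 11 mm, lying beside the cutter on its -y side; bystander
- staining_jar: staining jar with black lid, 58 x 55 x 86 mm, upright, beyond the rear end of the cutter; bystander
- stain_bottle: brown bottle with white cap, 48 x 48 x 113 mm, upright, back left; bystander
- beaker: small clear beaker, 51 x 51 x 60 mm, back left; bystander

How it is judged:
On the way:
1. the scoring head is up, the plate not yet moved (value of joint head above 0.7 rad and distance of plate from where it was at the start of the episode below 0.008 m), for 0.2 s.
At the end, for the whole second after the job is handed in: plate's leading edge level with the pointer within 4 mm; plate straight (0.06 rad, 6 mm off the middle), flat (0.05 rad, within 4 mm of bed height), still, and held: fingers touch it with over 0.5 N; head still up (over 0.6 rad), pointer not shifted by 3 mm (x of lead_edge in the frame of pointer between -0.004 and 0.004 m and angle between the x axis of plate and the x axis of cutter, either way round below 0.06 rad and y of plate in the frame of cutter between -0.006 and 0.006 m and z of plate in the frame of cutter between 0.0525 and 0.06 m and angle between plate's own z axis and vertical below 0.05 rad and contact force between the fingers and plate above 0.5 N and linear speed of plate below 0.01 m/s and value of joint head above 0.6 rad and distance of pointer from where it was at the start of the episode below 0.003 m); the arm keeps its last pose, push and grip.
It fails at once if the plate is moved by more than 8 mm with the wheel not clear of it (value of joint head below 0.4 rad and distance of plate from where it was at the start of the episode above 0.008 m).
It fails at once if the plate tips (angle between plate's own z axis and vertical above 0.2 rad).
It fails at once if the plate is lifted off the bed by more than 12 mm (z of plate in the frame of cutter above 0.068 m).
It fails at once if the pointer is shifted (distance of pointer from where it was at the start of the episode above 0.004 m).
It fails at once if another thing on the bench is pushed away by more than 30 mm (distance of any of steel_dish, pencil, forceps, staining_jar, stain_bottle, beaker from where it was at the start of the episode above 0.03 m).
It also fails if it takes over 45 s, if anything falls off the work surface, if the arm or the gripper's body presses on something with over 40 N, if the wrist force passes 120 N, or if a joint passes its speed limit or range.

### The arm

A 7-joint arm with a two-finger parallel gripper is mounted at the origin on a cart in front of the work surface, level with it; the furniture and walls round the work are solid. World frame = base frame: x ahead of the robot, y to its left, z up, the work surface at z = 0. Lengths are in m, angles in rad, forces in N, time in s.
With the tool pointing down it reaches from about 0.4 to 0.9 m from the base axis. Payload 5.5 kg.
Tool frame: the origin (TCP) lies at the very end of the fingers, on their centre line; the grasp point (between the pads) lies behind it (bot.grasp_offset is the z of the grasp point in the tool frame, in m); z points along the fingers, y is the line along which they close (so a half turn about z gives the same grasp; the last joint's range is limited). The gripper opens to 85 mm and grips with 20 to 120 N. Pads are 22 mm wide; open, the fingers measure 114 mm over their backs; the gripper's body (76 mm by 85 mm) begins 54 mm behind the grasp point. The pads swing forward as they close: fully open they stand 13 mm farther back than shut.
Start: joints at [-0.917, 0.501, -0.427, 1.55, 0.221, 1.138, -0.21], TCP at [0.248, 0.601, 0.201] pointing down, gripper open.
Joint ranges: [-2.88, 2.88], [-0.31, 2.03], [-1.54, 1.56], [0.2, 2.42], [-1.41, 4.55], [0.19, 2.02], [-2.57, 2.57]. Speed limits (rad/s): [2.57, 2.57, 3.14, 3.14, 3.14, 3.14, 3.14].

### API

Orientations are given as a unit quaternion [w, x, y, z].
In Python, from rig import bot gives the robot as it stands.
- The arm moves only by the tool creep_tool, called after "Call:" in YAML: its name, and indented under it one key for each argument. Schema: {"type":"object","properties":{"deltas":{"type":"object","properties":{"tx":{"type":"array","items":{"type":"number"},"minItems":1,"maxItems":10},"ty":{"type":"array","items":{"type":"number"},"minItems":1,"maxItems":10},"tz":{"type":"array","items":{"type":"number"},"minItems":1,"maxItems":10},"rz":{"type":"array","items":{"type":"number"},"minItems":1,"maxItems":10}},"additionalProperties":false,"required":["tx","ty","tz","rz"]},"aperture":{"type":"number"},"grip_n":{"type":"number"},"only":{"type":"string"},"quiet":{"type":"boolean"},"lines":{"type":"string"}},"required":["deltas"],"additionalProperties":false}. deltas is an object with one list for each field, all of the same length, 1 to 10, a row being the entries at one place: tx, ty, tz (the shift in m), rz (a turn about the tool's z in rad); each row is the pose to reach, as a shift and turn from the pose commanded when the call began, along the tool's axes at that moment; what a row does not reach only later rows make up. A row lasts 1/12 s, in which the tool goes at most 0.0417 m and 0.125 rad, less where a joint would pass 70% of its speed; a pose out of reach is approached as far as the arm can. aperture is the finger opening in m, set as the call begins (left out keeps the last). The fingers move at their own pace and stop on an object; grip_n is the grip in N (left out, the last holds). Time passes only in rows, so rows that do not move let the fingers close. The tool returns the time, the measured TCP pose, the force, the opening and the grip force at its end. only (a regular expression) keeps the lines of the reply that match it, lines (a string "A,B") keeps lines A to B, and quiet returns only ok. Input that does not fit is refused with a message, and nothing moves.
- bot.get_state(): the state, without advancing time (a new reading comes with each control period).
- bot.grab_frame(name): name is "side" or "top" or "wrist"; returns the picture (384x512x3 uint8, red, green, blue); there is no depth.
- bot.calibration(name): a dict with "fx", "fy", "cx", "cy" (pixels), "k1" (the pictures are not rectified: a ray, as slopes to the right and down, at radius r is drawn at 1 + k1 r^2 times it, then the intrinsics apply), "R" (3x3) and "t" (3): a world point X has camera coordinates R X + t. Camera axes: x right, y down, z forward; pixel columns grow to the right and rows downward; lengths in m; the calibration is good to about 2 mm. A picture is of the moment at which its call begins: read the wrist's pose just before it. calibration takes no time and is no camera call; for the wrist camera it gives the pose at the moment of the call.
- bot.finish_job(): hands the job in; it is judged then, once.
The state is a dict: "time": time; "joint_positions": joint angles; "qvel": joint speeds; "joint_torque": joint torques, N m; "tool_pos": TCP position; "ee_rot": TCP orientation; "contact_force": force on the tool from outside, world axes, zero at the start; "torque": the same for the moment, N m; "gripper_width": finger opening in m; "grip_force": force on a finger pad.
Only numpy, scipy, OpenCV 4.12 (cv2) and the standard library are available. Lean on these libraries where they do the work, as an engineer would, in place of code of your own. Each camera call takes 0.05 s, during which the arm holds its last target. There are 200 camera calls.

## Working session

There is one attempt and no reset: what is moved stays moved. The work goes in short steps, Python scripts to look and compute and a tool call to move; the robot and the scene stay as the last step left them, time stands still between calls to the robot, and variables do not carry over. Pictures are saved under pics/ and viewed, at most 10 in all, crops included, and the job is handed in when it is done.

```bash
ls; mkdir -p pics
```

Run:
```python
from rig import bot
import cv2,numpy as np
s=bot.get_state();print(s['tool_pos'],s['ee_rot'],s['time'],bot.grasp_offset)
for n in("side","top"):
    im=bot.grab_frame(n);cv2.imwrite(f"pics/{n}0.png",im[:,:,::-1])
    c=bot.calibration(n);print(n,c)
    print(-np.array(c['R']).T@np.array(c['t']))
```

```text
pics
rig.py
[0.24733613 0.60026953 0.19993199] [-2.35706961e-04  1.94137095e-01  9.80973896e-01 -9.73961028e-04] 0.0 -0.0187
side {'fx': 495.67582703866566, 'fy': 495.67582703866566, 'cx': 260.04902091092555, 'cy': 192.06069083928773, 'k1': -0.07294715837819221, 'R': array([[ 0.81089658, -0.58517559, -0.00403295],
       [-0.2726723 , -0.37173498, -0.88739108],
       [ 0.51778041,  0.72068206, -0.4609998 ]]), 't': array([-0.22311399,  0.35558833,  0.83782594])}
[-0.1559284  -0.60218237  0.70088369]
top {'fx': 444.724357144741, 'fy': 444.724357144741, 'cx': 262.0487822025153, 'cy': 191.85706711477383, 'k1': -0.1396098353022896, 'R': array([[-0.05908019, -0.99823738, -0.00562649],
       [-0.97432395,  0.05888976, -0.21731276],
       [ 0.21726106, -0.00735685, -0.97608581]]), 't': array([0.34853431, 0.48132514, 1.11991161])}
[0.2462449  0.32781388 1.19968895]
```

View pics/side0.png

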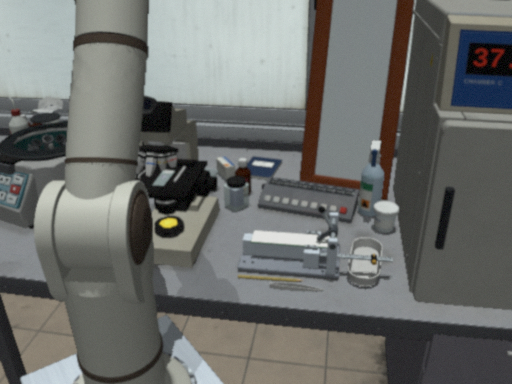

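View pics/top0.png

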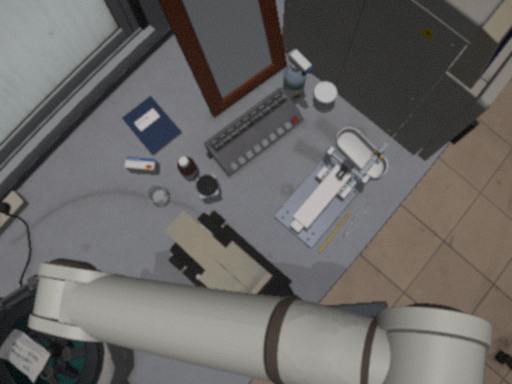

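Run:
```python
import cv2
a=cv2.imread('pics/side0.png')[195:300,230:400];cv2.imwrite('pics/s1.png',cv2.resize(a,None,fx=4.5,fy=4.5,interpolation=2))
a=cv2.imread('pics/top0.png')[120:255,270:400];cv2.imwrite('pics/t1.png',cv2.resize(a,None,fx=4.4,fy=4.4,interpolation=2))
```

```text
(no output)
```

View pics/s1.png

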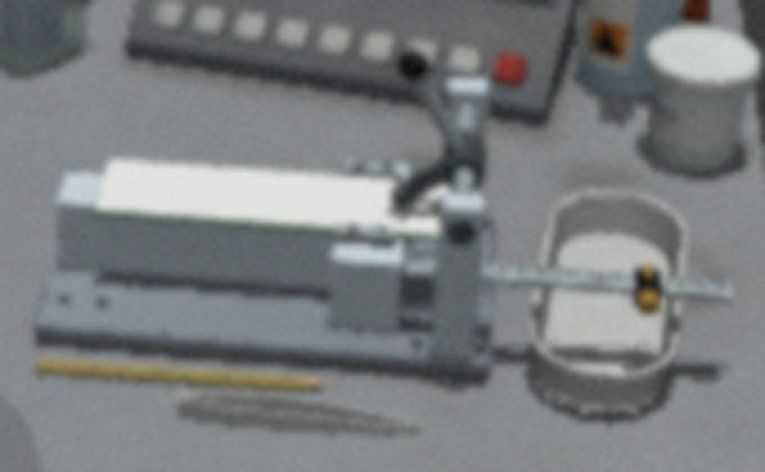

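View pics/t1.png

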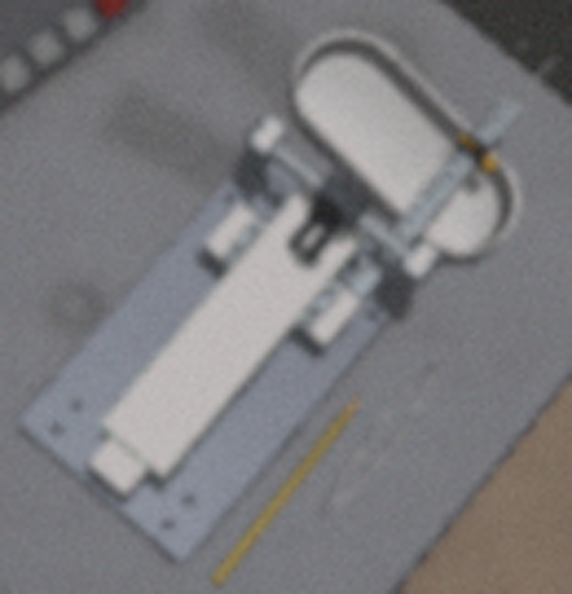

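Create h.py:
```python
import numpy as np,cv2
from scipy.optimize import least_squares
def proj(c,X):
    p=np.asarray(X)@np.array(c['R']).T+np.array(c['t']);s=p[...,:2]/p[...,2:]
    s=s*(1+c['k1']*(s**2).sum(-1,keepdims=True));return s*[c['fx'],c['fy']]+[c['cx'],c['cy']]
def ray(c,uv):
    d=(np.asarray(uv,float)-[c['cx'],c['cy']])/[c['fx'],c['fy']];s=d
    for _ in range(20): s=d/(1+c['k1']*(s**2).sum(-1,keepdims=True))
    R=np.array(c['R']);v=np.concatenate([s,np.ones(s.shape[:-1]+(1,))],-1)@R
    return -R.T@np.array(c['t']),v
def atz(c,uv,z):
    o,v=ray(c,uv);return o+v*((z-o[2])/v[...,2])[...,None]
def tri(cs,uvs):
    A=0;b=0
    for c,uv in zip(cs,uvs):
        o,v=ray(c,uv);v=v/np.linalg.norm(v);P=np.eye(3)-np.outer(v,v);A=A+P;b=b+P@o
    return np.linalg.solve(A,b)
def W(p,X): # cutter->world
    X=np.asarray(X,float);c,s=np.cos(p[2]),np.sin(p[2])
    return np.stack([p[0]+c*X[...,0]-s*X[...,1],p[1]+s*X[...,0]+c*X[...,1],X[...,2]],-1)
```

Run:
```python
from h import *
from rig import bot
S,T=bot.calibration('side'),bot.calibration('top')
side={'knob':(412,66),'pn':(463,207),'pf':(467,87),'rf':(62,175),'rn':(58,207),'plf':(108,160),'pln':(97,210),'rule':(733,290)}
top={'pn':(420,262),'pf':(268,135),'rf':(92,460),'rn':(127,492),'plf':(103,422),'pln':(163,475),'rule':(510,105),'bf':(22,422),'bn':(178,560)}
fs=lambda k:(np.array(side[k])-1.75)/4.5+[230,195]
ft=lambda k:(np.array(top[k])-1.7)/4.4+[270,120]
for k in side:
    if k in top: print(k,tri([S,T],[fs(k),ft(k)]).round(4))
def M(q):
    return {'knob':(-.002,0,.144),'pn':(.028,-.0595,.104),'pf':(.028,.0595,.104),'rf':(-.184,.015,.056),'rn':(-.184,-.015,.056),'plf':(q[3],.025,.06),'pln':(q[3],-.025,.06),'rule':(.165,-.0395,.051),'bf':(q[4],.068,.014),'bn':(q[4],-.068,.014)}
def f(q):
    m=M(q);return np.concatenate([proj(S,W(q,m[k]))-fs(k)-q[5:7] for k in side]+[proj(T,W(q,m[k]))-ft(k)-q[7:9] for k in top]+[q[5:9]*.7])
a=tri([S,T],[fs('rf'),ft('rf')]);b=tri([S,T],[fs('rule'),ft('rule')]);y=np.arctan2(*(b-a)[1::-1])
r=least_squares(f,[a[0]+.184*np.cos(y),a[1]+.184*np.sin(y),y,-.16,-.197,0,0,0,0])
print(r.x.round(4));e=f(r.x)[:-4].reshape(-1,2).round(1)
print(dict(zip(list(side)+list(top),e.tolist())))
print('lead x',r.x[3]+.2, 'pointer',tri([S,T],[(np.array([646,268])-1.75)/4.5+[230,195],(np.array([467,143])-1.7)/4.4+[270,120]]))
np.save('pose.npy',r.x)
for n,p in(('knob',(-.002,0,.144)),('rear',(-.15,0,.06)),('jarish',(0,0,0))):print(n,W(r.x,p))
print('scope',atz(T,[(230,265),(175,230),(275,290),(210,215)],.1))
print('jar,',atz(T,[(207,186)],.086))
```

```text
pn [0.5096 0.0529 0.1005]
pf [0.5906 0.1355 0.1027]
rf [0.409  0.2514 0.0566]
rn [0.3907 0.2311 0.0533]
plf [0.4317 0.2429 0.0617]
pln [0.3995 0.2092 0.0593]
rule [ 0.6202 -0.0293  0.0503]
[ 0.531   0.1126 -0.7764 -0.1609 -0.1858  0.0851 -0.0506  0.4441 -0.4201]
{'knob': [-0.2, 0.8], 'pn': [1.0, -0.4], 'pf': [-0.3, -0.8], 'rf': [-1.1, 0.6], 'rn': [-0.2, 0.9], 'plf': [-0.7, -0.1], 'pln': [0.4, 0.3], 'rule': [0.9, -1.0], 'bf': [-1.4, -0.7], 'bn': [1.7, 0.9]}
lead x 0.03913543529544444 pointer [0.59363364 0.00394493 0.05686455]
knob [0.52953326 0.11404849 0.144     ]
rear [0.42394903 0.21775948 0.06      ]
jarish [0.53096008 0.11264699 0.        ]
scope [[0.31208136 0.40895316 0.1       ]
 [0.40647429 0.54292808 0.1       ]
 [0.24516394 0.302542   0.1       ]
 [0.43945811 0.45353868 0.1       ]]
jar, [[0.51816268 0.46030705 0.086     ]]
```
Dict overwritten by duplicates but fine (~1px). 1px = ~2mm. Cutter at (0.531,0.1126) yaw -0.776.

Call:
creep_tool:
  deltas: {"tx":[0, 0, 0, 0, 0, 0, 0, 0, 0], "ty":[0, 0, 0, 0, 0, 0, 0, 0, 0], "tz":[-0.04, -0.08, -0.12, -0.16, -0.2, -0.24, -0.28, -0.3, -0.3], "rz":[0, 0, 0, 0, 0, 0, 0, 0, 0]}
  aperture: 0.085

```text
time: 0.85
tool_pos: [0.2475, 0.6024, 0.5071]
ee_rot: [0.001, 0.194, 0.981, 0.005]
contact_force: [-0.8, 0.1, 0.3]
gripper_width: 0.0848
grip_force: 0.0
```

```bash
python3 -c "
from rig import bot;print(bot.get_state()['joint_positions'])"
```

```text
[-0.95023921  0.39979971 -0.44728797  1.01984453  0.17277481  1.74597228
 -0.15446746]
```

Call:
creep_tool:
  deltas: {"tx":[-0.03, -0.06, -0.09, -0.12, -0.15, -0.18, -0.21, -0.24, -0.27, -0.3], "ty":[-0.024, -0.048, -0.072, -0.096, -0.12, -0.144, -0.168, -0.192, -0.216, -0.24], "tz":[-0.01, -0.01, -0.01, -0.01, -0.01, -0.01, -0.01, -0.01, -0.01, -0.01], "rz":[0.04, 0.08, 0.12, 0.16, 0.2, 0.24, 0.28, 0.32, 0.36, 0.386]}
  aperture: 0.0

```text
time: 1.68
tool_pos: [0.4338, 0.2627, 0.5102]
ee_rot: [-0.0, 0.38, 0.925, -0.0]
contact_force: [0.7, 0.9, -0.7]
gripper_width: 0.0003
grip_force: 0.0
```

```bash
python3 -c "
from rig import bot;print(bot.get_state()['joint_positions'])"
```

```text
[-0.424009    0.08291263 -0.19064054  1.38434014  0.01565897  1.67705971
  0.17946886]
```

Create w.py:
```python
import sys,pickle,cv2
from rig import bot
n=sys.argv[1];c=bot.calibration('wrist');im=bot.grab_frame('wrist')
pickle.dump(c,open(f'pics/{n}.pkl','wb'));cv2.imwrite(f'pics/{n}.png',cv2.resize(im[:,:,::-1],None,fx=1.5,fy=1.5,interpolation=2))
from h import *
q=np.load('pose.npy')
print((-np.array(c['R']).T@np.array(c['t'])).round(3))
print(proj(c,W(q,[(-.002,0,.144),(0,0,.06),(.118,-.0275,.055),(-.161,0,.06)])).round(0)*1.5)
```

```bash
python3 w.py w1
```

```text
[0.375 0.321 0.683]
[[352.5 336. ]
 [355.5 313.5]
 [340.5 379.5]
 [352.5 207. ]]
```

View pics/w1.png

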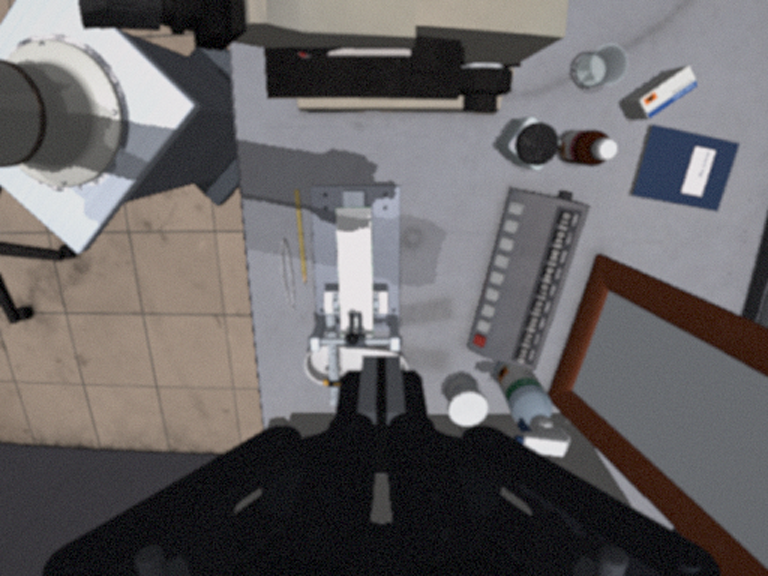

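Call:
creep_tool:
  deltas: {"tx":[-0.025, -0.05, -0.075, -0.1, -0.124, -0.124, -0.124, -0.124], "ty":[0.01, 0.02, 0.03, 0.04, 0.051, 0.051, 0.051, 0.051], "tz":[0.025, 0.05, 0.08, 0.11, 0.14, 0.15, 0.15, 0.15], "rz":[0, 0, 0, 0, 0, 0, 0, 0]}

```text
time: 2.4
tool_pos: [0.5567, 0.2149, 0.3602]
ee_rot: [-0.001, 0.378, 0.926, -0.001]
contact_force: [-0.3, -0.3, 0.9]
gripper_width: -0.0001
grip_force: 0.0
```

```bash
python3 w.py w2
```

```text
[0.498 0.273 0.533]
[[283.5 286.5]
 [298.5 264. ]
 [283.5 357. ]
 [291.  109.5]]
```

View pics/w2.png

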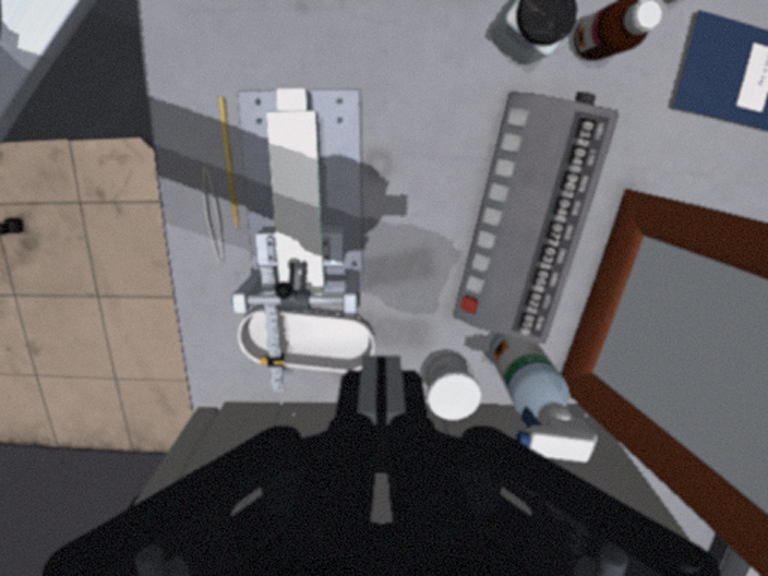

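Run:
```python
import cv2
a=cv2.imread('pics/w2.png')[80:400,225:375];a=cv2.rotate(a,cv2.ROTATE_90_COUNTERCLOCKWISE)
cv2.imwrite('pics/w2c.png',cv2.resize(a,None,fx=2.5,fy=2.5,interpolation=2))
```

```text
(no output)
```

View pics/w2c.png

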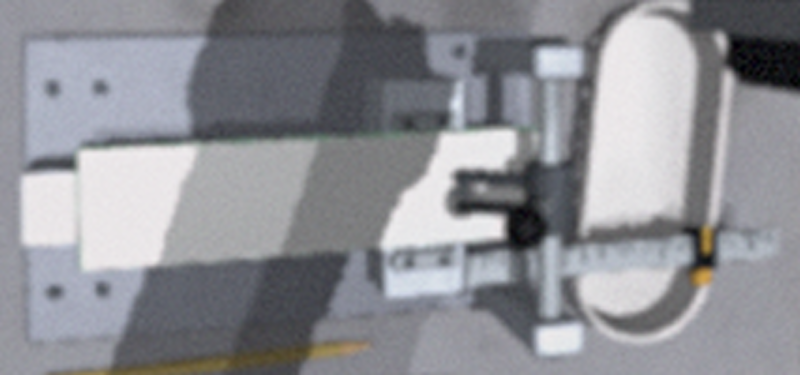

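Create fit.py:
```python
from h import *
from rig import bot
import pickle
S,T=bot.calibration('side'),bot.calibration('top');Wc=pickle.load(open('pics/w2.pkl','rb'))
side={'knob':(412,66),'pn':(463,207),'pf':(467,87),'rf':(62,175),'rn':(58,207),'plf':(108,160),'pln':(97,210),'rule':(733,290),'ptr':(646,267)}
top={'pn':(420,262),'pf':(268,135),'rf':(92,460),'rn':(127,492),'plf':(103,422),'pln':(163,475),'rule':(510,105),'bf':(22,422),'bn':(178,560),'ptr':(467,142)}
wr={'knob':(525,224),'plf':(78,148),'pln':(83,270),'rf':(22,170),'rn':(22,246),'pf':(558,60),'pn':(557,337),'rule':(777,240),'bf':(25,38),'bn':(30,340),'ptr':(707,227)}
L=[(S,k,(np.array(v)-1.75)/4.5+[230,195],5,.6) for k,v in side.items()]
L+=[(T,k,(np.array(v)-1.7)/4.4+[270,120],7,.6) for k,v in top.items()]
L+=[(Wc,k,((np.array([149-v[1]/2.5+225,80+v[0]/2.5]))-.25)/1.5,9,1) for k,v in wr.items()]
def M(q):
    return {'knob':(-.002,0,.144),'pn':(.028,-.0595,.104),'pf':(.028,.0595,.104),'rf':(-.184,.015,.056),'rn':(-.184,-.015,.056),'plf':(q[3],.025,.06),'pln':(q[3],-.025,.06),'rule':(.165,-.0395,.051),'bf':(q[4],.068,.014),'bn':(q[4],-.068,.014),'ptr':(q[11],-.0275,.055)}
def f(q):
    m=M(q);return np.concatenate([w*(proj(c,W(q,m[k]))-uv-q[i:i+2]) for c,k,uv,i,w in L]+[q[5:11]*.5])
q0=np.load('pose.npy');r=least_squares(f,np.r_[q0[:5],np.zeros(6),.118],loss='soft_l1')
print(r.x.round(4))
m=M(r.x)
for c,k,uv,i,w in L: print(i,k,(proj(c,W(r.x,m[k]))-uv-r.x[i:i+2]).round(1),end='; ')
print('knob',tri([S,Wc],[L[0][2],L[19][2]]),'shift',r.x[11]-r.x[3]-.2)
np.save('pose.npy',r.x)
```

```bash
python3 fit.py
```

```text
[ 0.5325  0.1116 -0.7758 -0.1611 -0.1855  0.7854 -0.0799  0.5912 -1.079
 -0.0558 -0.0442  0.1231]
5 knob [-0.1  0.9]; 5 pn [ 0.1 -0.5]; 5 pf [ 0.3 -0.5]; 5 rf [ 0.9 -0.2]; 5 rn [-0.5 -0.6]; 5 plf [0.6 0.3]; 5 pln [-0.3  0.4]; 5 rule [-0.4  0.5]; 5 ptr [ 0.1 -0.3]; 7 pn [ 1.3 -0.3]; 7 pf [-0.1 -0.7]; 7 rf [-0.9  0.7]; 7 rn [0. 1.]; 7 plf [-0.5  0. ]; 7 pln [0.6 0.5]; 7 rule [ 1.  -0.9]; 7 bf [-1.1 -0.7]; 7 bn [2.  0.9]; 7 ptr [-1.4 -1.6]; 9 knob [-0.4 -0.4]; 9 plf [0.6 0.4]; 9 pln [ 0.2 -0.5]; 9 rf [-0.4 -0.4]; 9 rn [ 0.  -0.1]; 9 pf [0.8 0.6]; 9 pn [-1.4  0.8]; 9 rule [-0.2 -0.1]; 9 bf [1.  0.1]; 9 bn [-1.1 -0.1]; 9 ptr [ 0.5 -0.1]; knob [0.5310928  0.11425208 0.14572384] shift 0.08415853058039763
```

Call:
creep_tool:
  deltas: {"tx":[0, 0, 0, -0.002, -0.003, -0.005, -0.005, -0.005, -0.005, -0.005], "ty":[-0.03, -0.06, -0.09, -0.09, -0.09, -0.09, -0.09, -0.09, -0.09, -0.09], "tz":[0.02, 0.04, 0.06, 0.1, 0.14, 0.175, 0.205, 0.225, 0.225, 0.225], "rz":[0, 0, 0, 0, 0, 0, 0, 0, 0, 0]}

```text
time: 3.28
tool_pos: [0.4984, 0.1479, 0.1373]
ee_rot: [0.0, 0.378, 0.926, 0.001]
contact_force: [0.0, -0.3, -0.1]
gripper_width: 0.0001
grip_force: 0.0
```

Call:
creep_tool:
  deltas: {"tx":[-0.012, -0.02, -0.026, -0.032, -0.038, -0.044, -0.05, -0.05], "ty":[0, 0, 0, 0, 0, 0, 0, 0], "tz":[0, 0, 0, 0, 0, 0, 0, 0], "rz":[0, 0, 0, 0, 0, 0, 0, 0]}

```text
time: 3.95
tool_pos: [0.5349, 0.1101, 0.136]
ee_rot: [0.0, 0.38, 0.925, -0.0]
contact_force: [0.8, -1.0, 0.2]
gripper_width: 0.0001
grip_force: 0.0
```

Call:
creep_tool:
  deltas: {"tx":[-0.006, -0.012, -0.018, -0.024, -0.03, -0.034, -0.036, -0.038, -0.038], "ty":[0, 0, 0, 0, 0, 0, 0, 0, 0], "tz":[0, 0, 0, 0, 0, 0, 0, 0, 0], "rz":[0, 0, 0, 0, 0, 0, 0, 0, 0]}

```text
time: 4.7
tool_pos: [0.5612, 0.0846, 0.1359]
ee_rot: [-0.0, 0.379, 0.925, -0.0]
contact_force: [0.2, 0.2, -0.1]
gripper_width: -0.0001
grip_force: 0.0
```

Run:
```python
from rig import bot
import cv2
a=bot.grab_frame('side')[195:300,230:400,::-1];cv2.imwrite('pics/s2.png',cv2.resize(a,None,fx=4.5,fy=4.5,interpolation=2))
```

```text
(no output)
```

View pics/s2.png

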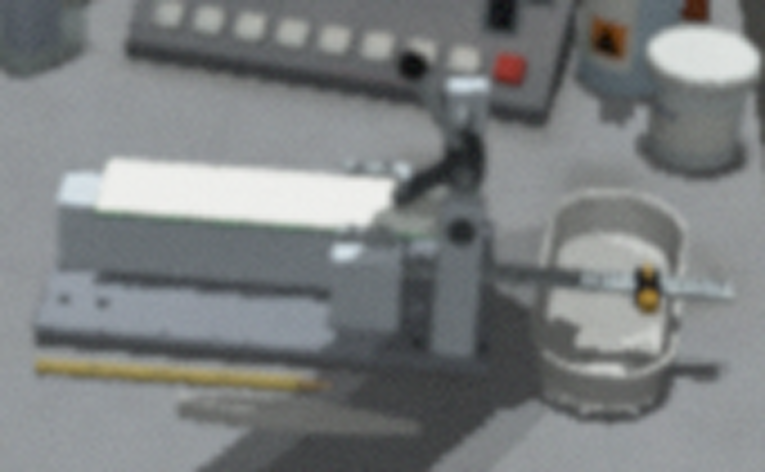

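Run:
```python
from h import *
from rig import bot
s=bot.get_state();S=bot.calibration('side');q=np.load('pose.npy')
for X in (s['tool_pos'],[.531,.114,.1457],W(q,(.060,0,.143)),np.array(s['tool_pos'])+[0,0,.05]):
    print(X,((proj(S,X)-[230,195])*4.5).round())
    print(proj(bot.calibration('wrist'),X)*1.5)
print(s)
im=bot.grab_frame('side');cv2.imwrite('pics/s3.png',cv2.resize(im[130:250,280:400,::-1],None,fx=4,fy=4,interpolation=2))
```

```text
[0.56097154 0.08489323 0.13594062] [494.  86.]
[381.20099485 338.22994351]
[0.531, 0.114, 0.1457] [412.  64.]
[380.59289439 248.78904108]
[0.57528361 0.06955097 0.143     ] [537.  78.]
[379.12615717 389.5086426 ]
[0.56097154 0.08489323 0.18594062] [501.  -1.]
[381.58196181 405.31176652]
{'time': 4.75, 'joint_positions': array([-0.14697927,  0.39588869, -0.06297745,  1.83264323,  0.03052596,
        0.9140966 ,  0.57023533]), 'qvel': array([-0.00489843, -0.00176875, -0.00422224,  0.00479761,  0.00059636,
        0.00064566, -0.00077135]), 'joint_torque': array([ 2.05867281e-01, -4.98376393e+01, -1.45983458e-01, -2.52504390e+01,
        3.58090375e-02, -1.16185279e-02,  2.36588105e-02]), 'tool_pos': array([0.56097154, 0.08489323, 0.13594062]), 'ee_rot': array([-7.05423432e-05,  3.78717989e-01,  9.25512118e-01,  1.07391328e-05]), 'contact_force': array([ 0.22895486, -0.23365523, -0.22325332]), 'torque': array([0.03245297, 0.0345525 , 0.02602304]), 'grip_force': 0.0, 'gripper_width': -7.646499111099586e-05}
```

View pics/s3.png

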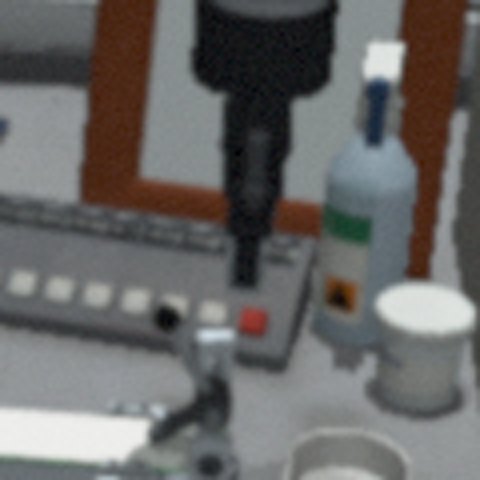

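Run:
```python
from h import *
from rig import bot
s=bot.get_state();S=bot.calibration('side');T=bot.calibration('top');C=bot.calibration('wrist');p=np.array(s['tool_pos'])
im=bot.grab_frame('wrist');cv2.imwrite('pics/w3r.png',im[:,:,::-1]);g=im.mean(2)
print('wrist col 248',g[215:262,248].round().astype(int));print('row 250',g[250,215:295].round().astype(int))
tx=np.array([-.7133,.7009,0])
for h in(0,.01,.02,.03):
  for d in(.011,-.011): print(h,d,'side',proj(S,p+tx*d+[0,0,h]).round(1),'wrist',proj(C,p+tx*d+[0,0,h]).round(1),'top',proj(T,p+[0,0,h]).round(1))
ims=bot.grab_frame('side');print('side cols336..348 rows190..206');print(ims.mean(2)[190:222,334:352:2].round().astype(int))
imt=bot.grab_frame('top');cv2.imwrite('pics/t3r.png',imt[:,:,::-1]);cv2.imwrite('pics/s3r.png',ims[:,:,::-1])
```

```text
wrist col 248 [174 172 171 169 172 177 170 171 170 167 170 172 173 173 169 173 173 174
 175 172 172 151 106  72  66  59  59  67  53  65  68  61  61  57  64  62
  59  62  63  60  59  56  56  66  58  69  63]
row 250 [165 161 158 146 130 103  91 116 145 161 163 152 137 107  65  33  17  19
  11   6  19  11  11  13  28  40  48  64  63  61  60  61  56  62  63  53
  33  21  17   5  11  21  49  57  63  58  59  63  58  61  63  56  51  36
  18   7  14  13   7   5   8  13  20  44  78 120 152 165 168 170 170 168
 171 171 165 169 165 169 172 167]
0 0.011 side [334.8 213.8] wrist [254.2 209.6] top [353.5 156.1]
0 -0.011 side [344.5 214.5] wrist [254.2 240.6] top [353.5 156.1]
0.01 0.011 side [335.1 210. ] wrist [254.2 216. ] top [354.3 155. ]
0.01 -0.011 side [344.8 210.7] wrist [254.2 248.3] top [354.3 155. ]
0.02 0.011 side [335.4 206.2] wrist [254.3 223.1] top [355.1 153.8]
0.02 -0.011 side [345.2 206.8] wrist [254.2 256.9] top [355.1 153.8]
0.03 0.011 side [335.6 202.3] wrist [254.3 231.1] top [355.9 152.5]
0.03 -0.011 side [345.5 203. ] wrist [254.3 266.4] top [355.9 152.5]
side cols336..348 
[... 561 characters left out ...]
115 115 109 109 109 108 111 109 110]
 [136 117 109 109 107 111 111 107 111]
 [160 127 108 105 100 107 111 112 112]
 [170 136 108 100  94  98  99 108 114]
 [174 136 108  98  88  88  91 105 108]
 [168 130 105  95  80  81  82 106 106]
 [151 115 104  91  85  80  76 103 106]
 [137 119 108  79  78  74  79 104 110]
 [176 169 130  70  65  67  82 104 106]
 [207 203 147  79  72  61  85 102 102]
 [190 187 143  95  88  80  95 106 103]
 [144 145 123  96  95  97 103 102 100]
 [118 116 106  99 102 104 103 104  97]
 [112 108  95  84  91  97 100 102  97]
 [106 110  87  69  74  82  88  91  88]
 [101 108  87  55  63  64  70  75  79]
 [ 96 105  92  62  53  58  58  62  60]
 [ 82 107 106  87  71  66  60  55  57]]
```

Call:
creep_tool:
  deltas: {"tx":[0.03, 0.06, 0.09, 0.09, 0.09, 0.09], "ty":[0, 0, 0, 0, 0, 0], "tz":[0, 0, 0, 0.02, 0.032, 0.032], "rz":[0, 0, 0, 0, 0, 0]}

```text
time: 5.45
tool_pos: [0.4944, 0.1482, 0.1021]
ee_rot: [-0.002, 0.378, 0.926, -0.001]
contact_force: [-1.3, -0.7, 0.5]
gripper_width: -0.0002
grip_force: 0.0
```

Call:
creep_tool:
  deltas: {"tx":[-0.015, -0.025, -0.031, -0.037, -0.043, -0.048], "ty":[0, 0, 0, 0, 0, 0], "tz":[0, 0, 0, 0, 0, 0], "rz":[0, 0, 0, 0, 0, 0]}

```text
time: 5.95
tool_pos: [0.5314, 0.1141, 0.1042]
ee_rot: [0.0, 0.379, 0.925, 0.0]
contact_force: [-1.2, 0.9, -0.3]
gripper_width: 0.0002
grip_force: 0.8
```

```bash
python3 -c "
from rig import bot
print(bot.get_state()['contact_force'])
import cv2
cv2.imwrite('pics/s4r.png',bot.grab_frame('side')[:,:,::-1])
from h import *
a=cv2.imread('pics/s3r.png').mean(2);b=cv2.imread('pics/s4r.png').mean(2)
print(b[200:216,316:346:2].round().astype(int))"
```

```text
[-1.24686345  0.87900151 -0.25545763]
[[ 90  42  20  20  23  42  95 112 112 115 114 111 111 110 110]
 [106  62  23  19  22  63 102 114 112 114 113 114 110 110 110]
 [130  82  25  18  39  83 107 110 111 113 115 113 113 109 107]
 [151  88  32  23  38  90 101  91 105 113 112 115 109 110 107]
 [157  83  26  22  40  86  84  63  84 107 112 112 110 109 110]
 [151  80  28  26  40  81  52  28  48 110 119 112 106 107 107]
 [139  74  25  22  41  70  28  17  27 122 126 105 105 102 106]
 [125  68  20  20  42  68  28  18  19 130 134 106 102  93  97]
 [ 99  67  31  19  41  73  33  10  36 135 133 106  98  85  84]
 [ 94  69  21  18  49  78  47  24  53 146 128 102  96  85  79]
 [ 94  64  27  24  47  87  76  36  73 142 115 100  86  79  78]
 [ 97  68  25  23  51  93  93  67  89 127 111 106  78  77  76]
 [ 90  74  54  41  60  93  99  82 104 145 148 119  71  65  65]
 [ 78  79  72  67  71  96  97  89 120 175 180 135  78  67  64]
 [ 62  68  74  74  75  91  95  88 115 173 180 140  91  89  83]
 [ 57  60  60  63  70  77  82  83 100 147 152 126  99  97  97]]
```

Call:
creep_tool:
  deltas: {"tx":[-0.006, -0.012, -0.018, -0.024, -0.03, -0.036, -0.04, -0.043], "ty":[0, 0, 0, 0, 0, 0, 0, 0], "tz":[0, 0, 0, 0, 0, 0, 0, 0], "rz":[0, 0, 0, 0, 0, 0, 0, 0]}

```text
time: 6.67
tool_pos: [0.5616, 0.0838, 0.1036]
ee_rot: [-0.001, 0.379, 0.925, -0.0]
contact_force: [-4.6, 5.0, -0.1]
gripper_width: 0.0001
grip_force: 3.9
```

Call:
creep_tool:
  deltas: {"tx":[-0.002, -0.004, -0.004], "ty":[0, 0, 0], "tz":[0, 0, 0], "rz":[0, 0, 0]}

```text
time: 6.92
tool_pos: [0.5616, 0.0838, 0.1034]
ee_rot: [-0.003, 0.378, 0.926, -0.0]
contact_force: [-7.8, 5.1, 2.9]
gripper_width: -0.0003
grip_force: 4.5
```

```bash
python3 -c "
from rig import bot
import cv2
b=bot.grab_frame('side');cv2.imwrite('pics/s5r.png',b[:,:,::-1])
print(b.mean(2)[202:224,336:362:2].round().astype(int))
from h import *
q=np.load('pose.npy');S=bot.calibration('side');print(q[5:7])
for a in(-.505,0,.3,.545):print(a,proj(S,W(q,(.028+.062*np.sin(a),0,.09+.062*np.cos(a))))-q[5:7])"
```

```text
[[ 94  38  23  21  23  50  95 110 108  98  55  87  85]
 [ 96  55  20  21  37  78 107 108 111  92  49  85  86]
 [ 99  61  15  26  53  98 109 111 106  86  51  83  85]
 [109  57  18  21  57 100 111 110 110  76  62  88  82]
 [122  55  24  24  59  98 107 110 107  74  67  97  84]
 [132  54  21  27  58  97 106 105 107  65  69  98  86]
 [134  56  27  22  65  84  82  84  99  60  84  95  85]
 [129  51  21  27  68  69  39  52  84  60 103  94  85]
 [112  46  20  28  71  53   5  24  64  53 103  87  79]
 [100  43  26  23  68  42  19  16  43  60 110  81  81]
 [108  45  24  27  64  38  18  11  30  67 121  82  81]
 [112  46  31  30  65  39  18  21  40  73 123 101  81]
 [107  66  60  55  75  55  34  42  51  93 132 117  89]
 [104  90  81  80  82  76  68  74  62 108 135 136 102]
 [110  98  93  94  84  86  90  95  72 122 137 140 128]
 [109  96  87  91  85  88 101  94  75 128 138 140 143]
 [113  88  69  86  84  85  90  88  80 130 137 143 146]
 [106  87  70  81  77  70  72  76  97 130 141 144 145]
 [107  87  78  83  72  58  60  64 105 134 143 146 148]
 [102  91  83  93  75  62  56  60 113 136 142 146 146]
 [103  91  85 102 101  83  67  76 120 137 143 141 149]
 [ 91  86  90 117 119 111  97 104 129 138 141 146 148]]
[ 0.78544541 -0.07992002]
-0.505 [321.07905709 210.04493752]
0 [334.55343645 207.9933142 ]
0.3 [342.61646192 209.62200561]
0.545 [348.5572973  212.43530869]
```

Call:
creep_tool:
  deltas: {"tx":[0.015, 0.04, 0.07, 0.1, 0.13, 0.16, 0.185, 0.185, 0.185], "ty":[0, 0, 0, 0, 0, 0, 0, 0, 0], "tz":[0, -0.02, -0.03, -0.03, -0.03, -0.03, -0.03, -0.03, -0.03], "rz":[0, 0, 0, 0, 0, 0, 0, 0, 0]}
  aperture: 0.076

```text
time: 7.72
tool_pos: [0.4319, 0.2125, 0.1345]
ee_rot: [0.001, 0.377, 0.926, 0.0]
contact_force: [0.4, 0.1, -0.2]
gripper_width: 0.0759
grip_force: 0.0
```

Run:
```python
from h import *
from rig import bot
s=bot.get_state();p=np.array(s['tool_pos']);C=bot.calibration('wrist');q=np.load('pose.npy');d=p-[q[0],q[1],0]
c,n=np.cos(q[2]),np.sin(q[2]);print('cutter xy',c*d[0]+n*d[1],-n*d[0]+c*d[1],p)
for N in('wrist','side','top'):cv2.imwrite(f'pics/{N}6.png',bot.grab_frame(N)[:,:,::-1])
tx=np.array([-c,-n,0]);ty=np.array([-n,c,0])
for h in(0,.02,.04):
  for y in(-.04,.04): print(h,y,'wrist',proj(C,p+tx*.007+ty*y+[0,0,h]).round(1),'side',proj(bot.calibration('side'),p+ty*y+[0,0,h]).round(1))
g=cv2.imread('pics/wrist6.png').mean(2);print(g[205:275:3,150:360:6].round().astype(int))
```

```text
cutter xy -0.14243524368034477 0.0016306126097675594 [0.43191098 0.21247393 0.13450772]
0 -0.04 wrist [191.2 215.3] side [258.4 217.7]
0 0.04 wrist [317.  215.4] side [263.5 200.9]
0.02 -0.04 wrist [184.4 229.3] side [258.3 209.9]
0.02 0.04 wrist [324.  229.4] side [263.5 193.5]
0.04 -0.04 wrist [176.  246.8] side [258.3 202.1]
0.04 0.04 wrist [332.7 246.9] side [263.5 186. ]
[[ 66 118 115 115 100 115 111  65  60  58  65  59  62 105  99 102 102 104
  102 102 102 145 121 124 122 121 126 121  89  97 129 123 117 122 130]
 [108 114 110 113 108 116 116  59  55  63  63  60  63 103  99 100 102 104
  102 105 147 203 124 120 121 124 119 118  93 102 119 112 117 122 126]
 [111 109 115 117 110 113 114  63  61  67  63  63  57 103 103 102 104 102
  101 102 185 202 121 120 122 119 126 120 100 105 113 114 126 128 127]
 [116  93 113 116 113 114 108 103  80  62  58  62  56 100 108 101 106 106
  100 103 204 203 125 122 118 123 122 117 111 109 111 116 128
[... 2210 characters left out ...]
 132 116 136 129 125 133 133 201 204 204 205 201
  203 204 200 187 112 111 119 122 119 129 125 130   5   7  38  58  21]
 [ 14  57  52   8   7  40 132 123 132 133  74  80  79 200 202 198 202 200
  201 202 202 187  72  71 125 132 138 129 126 131   9  18  17  54  55]
 [ 32  51  49   0  10  25 132 126 130 134  71  71  76 200 201 202 203 200
  204 202 200 177  72  71  98 134 133 131 131 130   2   3   9  60  58]
 [ 52  55  27   7   3  13 130 127 128 131  77  73  72 196 202 202 201 204
  204 202 199 173  72  74  92 139 136 131 125 127   4  16   7  58  59]
 [ 58  57   9  10  20   9 128 132 133 134  69  71  73 195 204 203 204 201
  202 202 202 173  68  73  80 139 137 128 127 128  19   1  12  38  51]]
```

Call:
creep_tool:
  deltas: {"tx":[0, 0, 0, 0, 0, 0], "ty":[-0.001, -0.001, -0.001, -0.001, -0.001, -0.001], "tz":[0.03, 0.06, 0.08, 0.095, 0.1, 0.1], "rz":[0, 0, 0, 0, 0, 0]}

```text
time: 8.37
tool_pos: [0.4316, 0.2089, 0.0327]
ee_rot: [-0.001, 0.38, 0.925, -0.001]
contact_force: [-1.1, 0.3, -0.7]
gripper_width: 0.0762
grip_force: 0.0
```

Run:
```python
from h import *
from rig import bot
for N in('wrist','side'):cv2.imwrite(f'pics/{N}7.png',bot.grab_frame(N)[:,:,::-1])
a=cv2.imread('pics/wrist7.png')[150:384,130:380];b=cv2.imread('pics/side7.png')[185:275,230:320]
b=cv2.resize(b,None,fx=4,fy=4,interpolation=2);a=cv2.resize(a,None,fx=1.54,fy=1.54);a=a[:360]
cv2.imwrite('pics/ab7.png',np.hstack([a,b]));print(a.shape)
```

```text
(360, 385, 3)
```

View pics/ab7.png

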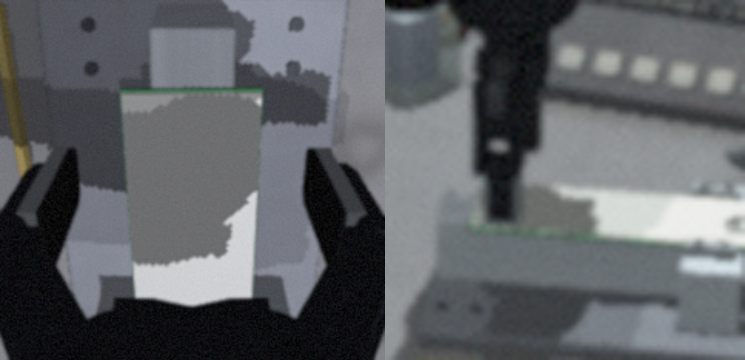

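Call:
creep_tool:
  deltas: {"tx":[0, 0, 0, 0], "ty":[0, 0, 0, 0], "tz":[0.01, 0.02, 0.028, 0.028], "rz":[0, 0, 0, 0]}

```text
time: 8.8
tool_pos: [0.4307, 0.2097, 0.0044]
ee_rot: [-0.001, 0.379, 0.926, -0.001]
contact_force: [0.4, 0.5, -0.5]
gripper_width: 0.0763
grip_force: 0.0
```

Call:
creep_tool:
  deltas: {"tx":[0, 0, 0, 0, 0, 0], "ty":[0, 0, 0, 0, 0, 0], "tz":[0, 0, 0, 0, 0, 0], "rz":[0, 0, 0, 0, 0, 0]}
  aperture: 0.046
  grip_n: 20

```text
time: 9.3
tool_pos: [0.432, 0.2105, 0.0062]
ee_rot: [0.0, 0.379, 0.926, 0.0]
contact_force: [-0.6, 0.5, 0.2]
gripper_width: 0.0497
grip_force: 20.8
```

Call:
creep_tool:
  deltas: {"tx":[-0.006, -0.014, -0.022, -0.03, -0.038, -0.046, -0.054, -0.062, -0.068, -0.07], "ty":[0, 0, 0, 0, 0, 0, 0, 0, 0, 0], "tz":[0, 0, 0, 0, 0, 0, 0, 0, 0, 0], "rz":[0, 0, 0, 0, 0, 0, 0, 0, 0, 0]}
  grip_n: 35

```text
time: 10.13
tool_pos: [0.4831, 0.1602, 0.0062]
ee_rot: [0.0, 0.379, 0.925, 0.0]
contact_force: [-4.1, 2.6, 6.6]
gripper_width: 0.049
grip_force: 36.2
```

Call:
creep_tool:
  deltas: {"tx":[0, 0, 0, 0], "ty":[0, 0, 0, 0], "tz":[0, 0, 0, 0], "rz":[0, 0, 0, 0]}

```text
time: 10.47
tool_pos: [0.4831, 0.1602, 0.0063]
ee_rot: [0.001, 0.379, 0.925, 0.0]
contact_force: [0.5, -2.1, 3.6]
gripper_width: 0.0487
grip_force: 36.1
```

Create m.py:
```python
from h import *
from rig import bot
s=bot.get_state();q=np.load('pose.npy');d=np.array(s['tool_pos'])-[q[0],q[1],0];c,n=np.cos(q[2]),np.sin(q[2])
print('cutter xy',c*d[0]+n*d[1],-n*d[0]+c*d[1],s['contact_force'].round(1))
for N,i in(('side',5),('top',7)):
    C=bot.calibration(N);im=np.mean([bot.grab_frame(N) for _ in range(3)],0);np.save(f'pics/{N}m.npy',im)
    xs=np.arange(.085,.14,.001)
    def prof(y,z):
        uv=(proj(C,W(q,np.stack([xs,0*xs+y,0*xs+z],1)))-q[i:i+2]).astype(np.float32)
        return cv2.remap(im.astype(np.float32),uv[:,0],uv[:,1],1)
    print(N,'plate mean-grey along x from 85mm:');print(np.mean([prof(y,.06).mean(-1) for y in(-.018,-.012,-.006,0,.006)],0).ravel().round().astype(int))
    for y in(-.026,-.030,-.036):
        v=prof(y,.055).reshape(-1,3);print('brass R-B y',y,(v[:,0]-v[:,2]).round().astype(int))
```

```bash
python3 m.py
```

```text
cutter xy -0.06929795555950022 0.00013728754355123857 [ 0.5 -2.1  3.6]
side plate mean-grey along x from 85mm:
[230 230 230 230 230 230 230 230 230 229 229 229 230 230 231 231 231 231
 231 231 229 225 218 199 179 167 159 152 152 152 152 151 150 148 145 143
 140 137 133 131 129 126 123 119 116 113 109 106 104 102 101 101 104 109
 117 129]
brass R-B y -0.026 [ 0  0  0  0  1  1  0  0  0  0  1  1  0  0  0  1  1  1  1  1  1  1  1  1
  1  1  0  0  1  1  0  0  0  1  4  8 17 27 33 32 30 19  9  5  2  0  0  0
  1  1  1  1  1  2  1  1]
brass R-B y -0.03 [ 0  0  0  0  0 -1 -1 -1 -1 -1  0  0  0  0  0  0  0  0  0  0  0  0  0  0
 -1  0  0  0  0  0 -1 -1  0  1  7 14 29 45 49 48 41 25 12  7  1  0  0  0
  0 -1  0  0  0  1  0  0]
brass R-B y -0.036 [-6 -6 -6 -7 -7 -7 -7 -7 -7 -6 -5 -5 -5 -5 -5 -5 -5 -5 -6 -7 -7 -8 -7 -7
 -7 -7 -7 -7 -7 -7 -7 -6 -4  0  7 16 31 45 46 46 36 22 11  3 -4 -5 -7 -7
 -7 -7 -8 -7 -7 -6 -6 -6]
top plate mean-grey along x from 85mm:
[127 127 127 127 127 127 128 128 128 128 128 127 127 128 128 128 128 127
 127 127 127 127 127 126 126 126 125 125 125 125 124 124 123 122 121 120
 119 119 119 122 125 130 136 142 149 156 161 166 170 173 176 177 177 178
 178 178]
brass R-B y -0.026 [6 6 6 6 6 6 6 5 6 6 6 5 5 5 5 4 4 5 6 7 7 7 7 7 6 6 6 6 6 6 6 6 6 6 7 7 6
 6 6 6 6 6 6 6 6 6 6 6 6 7 7 8 8 8 8 8]
brass R-B y -0.03 [5 5 5 6 6 6 6 5 5 6 6 6 6 6 6 5 5 5 6 6 7 7 6 6 6 7 7 7 7 7 7 7 6 6 6 6 7
 7 6 6 7 7 7 7 6 6 6 6 6 7 7 7 8 8 9 9]
brass R-B y -0.036 [6 5 5 5 5 5 5 6 6 6 6 6 7 6 6 5 5 6 6 6 6 6 6 7 7 7 6 7 7 7 7 7 7 7 7 7 7
 7 7 7 7 7 7 7 7 6 6 6 6 6 7 7 7 7 6 5]
```

Call:
creep_tool:
  deltas: {"tx":[-0.004, -0.008, -0.012, -0.0135, -0.0135, -0.0135, -0.0135], "ty":[0, 0, 0, 0, 0, 0, 0], "tz":[0, 0, 0, 0, 0, 0, 0], "rz":[0, 0, 0, 0, 0, 0, 0]}

```text
time: 11.35
tool_pos: [0.4898, 0.1545, 0.0062]
ee_rot: [-0.001, 0.378, 0.926, 0.001]
contact_force: [-3.9, 3.5, 9.0]
gripper_width: 0.049
grip_force: 36.4
```

Add to m.py:
```python
C=bot.calibration('wrist');im=np.mean([bot.grab_frame('wrist') for _ in range(2)],0).astype(np.float32)
xs=np.arange(-.1,-.06,.001)
for y in(-.02,.0,.02):
    uv=proj(C,W(q,np.stack([xs,0*xs+y,0*xs+.06],1))).astype(np.float32);print('wrist rear from -100mm',y,cv2.remap(im,uv[:,0],uv[:,1],1).mean(-1).ravel().round().astype(int))
```

```bash
python3 m.py | grep -v top
```

Run:
```python
from h import *;import pickle
C=pickle.load(open('pics/w2.pkl','rb'));q=np.load('pose.npy');im=cv2.resize(cv2.imread('pics/w2.png'),(512,384),interpolation=3).astype(np.float32)
xs=np.arange(-.18,-.14,.001)
for y in(-.02,.0,.02):
    uv=(proj(C,W(q,np.stack([xs,0*xs+y,0*xs+.06],1)))-q[9:11]).astype(np.float32);print('w2 rear from -180',y,cv2.remap(im,uv[:,0],uv[:,1],1).mean(-1).ravel().round().astype(int))
```

```text
cutter xy -0.06049774686780085 0.0007574838001452484 [-3.9  3.5  9. ]
side plate mean-grey along x from 85mm:
[228 229 229 229 228 228 228 228 228 228 228 227 227 227 227 226 226 227
 227 227 228 228 228 228 228 229 229 229 229 228 223 217 198 176 159 149
 139 136 133 131 128 125 123 119 116 112 109 106 104 102 101 101 103 109
 117 129]
brass R-B y -0.026 [ 0  0  0  1  1  0  0  0  0  0  0  0  1  1  1  1  1  1  1  1  2  1  1  1
  1  1  1  1  0  0  0  0  0  0  4  8 16 27 33 33 31 20  9  6  2  1  0  0
  1  1  1  0  1  2  2  2]
brass R-B y -0.03 [ 1  1  0 -1 -1 -1 -1  0  0 -1 -1  0  0  1  1  1  1  0  0  0  0  0  0  0
  1  0  0 -1 -1 -1 -1 -1  0  1  7 14 29 45 49 48 42 26 12  6  1  0  0  0
  0  0  0  0  0  0  0 -1]
brass R-B y -0.036 [-5 -6 -6 -6 -6 -7 -7 -7 -7 -6 -5 -5 -5 -5 -5 -5 -5 -5 -6 -7 -7 -7 -7 -6
 -6 -6 -6 -7 -8 -7 -6 -5 -5 -1  7 16 31 44 46 46 36 22 11  2 -6 -6 -7 -7
 -7 -7 -7 -7 -7 -7 -7 -7]
[122 123 123 124 124 125 125 125 1
[... 1044 characters left out ...]
  62  62  62  65  64  62  63  64  62  54  67
  87 104 107 107 108 107 108 107 108 108 108 108 109 108 106 108 108 108
 107 108 108 108 108]
w2 rear from -180 -0.02 [170 176 178 178 178 180 179 178 178 177 177 178 180 180 179 175 172 178
 191 212 225 233 233 232 232 232 231 231 232 232 233 233 231 232 232 231
 232 233 233 232]
w2 rear from -180 0.0 [231 231 232 232 232 231 231 231 231 232 232 231 231 231 230 228 224 220
 219 224 229 231 232 233 233 232 232 232 232 232 232 232 232 232 232 232
 231 231 231 231]
w2 rear from -180 0.02 [134 121 111 104 100  97  96  95  96  97  96  94  92  92  94  97 113 144
 184 212 230 233 235 235 233 233 233 233 233 233 233 233 233 233 233 233
 234 234 233 233]
```

Call:
creep_tool:
  deltas: {"tx":[-0.002, -0.003, -0.004, -0.004, -0.004, -0.004, -0.004], "ty":[0, 0, 0, 0, 0, 0, 0], "tz":[-0.0005, -0.001, -0.001, -0.001, -0.001, -0.001, -0.001], "rz":[0, 0, 0, 0, 0, 0, 0]}

```text
time: 12.33
tool_pos: [0.4939, 0.1487, 0.0067]
ee_rot: [-0.0, 0.379, 0.925, -0.0]
contact_force: [0.1, 1.3, -0.2]
gripper_width: 0.0488
grip_force: 36.2
```

```bash
python3 m.py | grep -A5 -e cutter -e wrist
```

```text
cutter xy -0.05352944898075285 -0.00043749629758313077 [ 0.1  1.3 -0.2]
side plate mean-grey along x from 85mm:
[231 231 231 231 231 231 231 232 232 232 232 232 232 232 232 232 232 232
 232 232 232 232 232 232 232 231 231 231 232 232 232 232 232 232 232 232
 230 224 215 191 165 146 131 120 116 112 109 106 103 101 100 100 103 108
 117 129]
--
wrist rear from -100mm -0.02 [ 84  83  85  83  81  82  84  81  83  84  81  83  78  69  64  64  60  63
  65  63  64  64  65  59  52  85  98 109 108 106 108 109 109 107 111 108
 107 108 108 109 108]
wrist rear from -100mm 0.0 [126 127 128 126 127 127 128 127 127 127 125 127 128 127 127 127 127 127
 128 125 107  94  96  92  64  85  97 108 109 109 106 107 108 109 109 108
 107 109 108 108 107]
wrist rear from -100mm 0.02 [143 145 133  94  84  82  83  82  83  81  82  88  83  93 111  87  66  63
  64  64  64  61  66  64  53  83  95 109 107 109 108 111 107 109 108 107
 107 109 106 109 108]
```

Call:
creep_tool:
  deltas: {"tx":[0.001, 0.0015, 0.0015, 0.0015, 0.0015, 0.0015], "ty":[0, 0, 0, 0, 0, 0], "tz":[0, 0, 0, 0, 0, 0], "rz":[0, 0, 0, 0, 0, 0]}

```text
time: 13.23
tool_pos: [0.4932, 0.1501, 0.007]
ee_rot: [-0.0, 0.379, 0.926, 0.0]
contact_force: [-0.2, -0.9, -0.8]
gripper_width: 0.0488
grip_force: 36.3
```

```bash
python3 m.py | grep -A14 -e cutter|grep -v -e "-0.03"; python3 -c "
from rig import bot
print(bot.get_state()['contact_force'])
b=bot.grab_frame('side');print(b.mean(2)[202:220:2,336:362:2].round().astype(int))"
```

```text
cutter xy -0.05498382025480882 4.318459429773422e-05 [-0.2 -0.9 -0.8]
side plate mean-grey along x from 85mm:
[231 231 231 231 231 231 231 231 232 232 232 232 232 232 232 232 232 232
 232 232 232 232 232 232 232 232 231 232 232 232 232 232 232 232 230 226
 218 198 176 157 140 129 124 119 115 112 109 106 103 101 100 100 103 108
 117 129]
brass R-B y -0.026 [ 0 -1 -1  0  0  0  0  0  1  1  1  0  0  0  0  0  0  0  0  0  0  1  1  1
  1  1  0  0  0  0  0 -1  0  0  4  8 17 29 35 34 31 20 10  5  1  0  0 -1
 -1 -1  0  0  1  1  1  1]
  0  0  1  0  0  0  0 -1 -1 -1  6 13 29 45 50 48 41 25 11  6  0 -1 -1 -1
 -1 -1 -1 -1  0  1  0  0]
 -6 -6 -5 -6 -7 -6 -6 -5 -4  0  7 14 30 44 46 46 36 22 11  3 -3 -5 -7 -7
 -7 -7 -7 -7 -7 -6 -6 -6]
[-0.51467827  0.20928906 -1.84529806]
[[114 112 114 113 107 104 106 103 109  97  51  85  83]
 [112 109 110 105 111 106 110 110 106  84  52  82  80]
 [127 107 104 101 105 104 107 109 105  67  66  95  83]
 [132 104  98  85  87  83  82  85 100  55  85  96  82]
 [113 101  91  80  82  50  35  36  69  51 100  84  80]
 [167 128  72  63  63  27  19  19  50  67 117  80  76]
 [204 150  92  84  87  57  34  40  50  86 127 118  86]
 [126 108  96 103 107  89  95  92  71 119 136 139 124]
 [114  85  73 105  91  82  88  91  80 124 138 141 144]]
```

```bash
python3 -c "
from rig import bot
print(bot.finish_job())"
```

```text
the job is handed in; nothing more can be done
None
```

I handed the job in with the head fully up. The plate's leading edge was within about 1 mm of the pointer by the side camera, and the plate was gripped at its rear end at about 36 N; no verdict was returned.

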